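Index the swivel valve fixture to the gauge station

ROBOT

A 6-joint arm with a two-finger parallel gripper is mounted at the origin on a cart in front of the work surface, level with it; the furniture and walls round the work are solid. World frame = base frame: x ahead of the robot, y to its left, z up, the work surface at z = 0. Lengths are in m, angles in rad, forces in N, time in s.
With the tool pointing down it reaches from about 0.35 to 0.975 m from the base axis. Payload 4.9 kg.
Tool frame: the origin (TCP) lies midway between the tips of the shut fingers; the grasp point (between the pads) lies 19 mm behind it; z points along the fingers, y is the line along which they close (so a half turn about z gives the same grasp; the last joint's range is limited). The gripper opens to 85 mm and grips with 20 to 120 N. Pads are 22 mm wide; open, the fingers measure 114 mm over their backs; the gripper's body (76 mm by 85 mm) begins 54 mm behind the grasp point. The pads swing forward as they close: fully open they stand 13 mm farther back than shut.
Start: joints at [1.131, 0.053, 1.613, -0, 1.476, -0.119], TCP at [0.197, 0.593, 0.231] pointing down, gripper open.
Joint ranges: [-3.01, 3.01], [-1.01, 2.22], [0.06, 2.58], [-1.02, 4.17], [0.09, 2.62], [-3.14, 3.14]. Speed limits (rad/s): [2.57, 2.57, 3.14, 3.14, 3.14, 3.14].

INTERFACE

Orientations are given as a unit quaternion [x, y, z, w].
In Python, from bench import manip gives the robot as it stands. The module is installed in compiled form; this text tells all that it offers.
- The arm moves only by the tool play_rows, never from a script. Its argument "targets" is a list of rows, each a list of 7 numbers: the opening, from 0 (shut) to 1 (fully open), then the shift along the tool's x, y, z in mm, then the turn, a rotation vector about the tool's x, y, z in degrees. In form: [[claw, dx, dy, dz, wx, wy, wz], ...]. A call has 1 to 8 rows; each row is the pose to reach, as a shift and turn from the pose commanded when the call began, along the tool's axes at that moment; what a row does not reach only later rows make up. A row lasts 1/10 s, in which the tool goes at most 50 mm and 8.59 degrees, less where a joint would pass 70% of its speed; a pose out of reach is approached as far as the arm can. A call with a gripper value outside its range is refused whole. The fingers move at their own pace and stop on an object; "squeeze" is the grip in N (left out, the last holds). Time passes only in rows, so rows that repeat a pose let the fingers close. It gives the time, the measured TCP pose, the force, the opening and the grip force at its end, in the units of the state.
- manip.get_obs(): the state, without advancing time (a new reading comes with each control period).
- manip.read_camera(name): name is "scene" or "side" or "wrist"; returns a dict with "color" (480x640x3 uint8, red, green, blue), "intrinsics" (3x3 intrinsics, pixels), "cam_to_world" (4x4, takes a point from camera to world coordinates). Camera axes: x right, y down, z forward; pixel columns grow to the right and rows downward; lengths in m; the calibration is good to about 2 mm. A picture is of the moment at which its call begins. There is no depth.
- manip.finish_job(): hands the job in; it is judged then, once.
The state is a dict: "t": time; "joint_pos": joint angles; "qd": joint speeds; "joint_efforts": joint torques, N m; "ee_pos": TCP position; "tcp_rot": TCP orientation; "wrist_force": force on the tool from outside, world axes, zero at the start; "ft_torque": the same for the moment, N m; "opening": finger opening in m; "gripper_force": force on a finger pad.
Only numpy, scipy, OpenCV 4.12 (cv2) and the standard library are available. Lean on these libraries where they do the work, as an engineer would, in place of code of your own. Each camera call takes 0.05 s, during which the arm holds its last target. There are 200 camera calls.

TASK

The valve on the swivel fixture is ready for its pressure test. Pull the T-grip of the index plunger straight up and twist it anticlockwise (seen from above) so that it stays out, then swing the holder round by its upright handle until the valve's ports face the block with the pressure gauge, and lift and twist the T-grip back so that the plunger drops fully home in the bush there and the holder is locked. Keep the valve in its nest and leave the loose things beside the fixture where they are.

Things in the scene. Friction and masses are not known exactly. Their poses are not given: they have to be found in the camera images.
- pivot (a point): Swivel fixture: grey square base plate, 196 x 196 x 18 mm, fixed to the bench. This point is on the swivel axis in the plate's upper face (18 mm over the bench). Its axes are the fixture's: z up (the swivel axis), -x towards the loading side nearest the robot. Three index bushes (12 mm holes with steel rims) lie in the plate on a 65 mm circle: at 180 degrees from +x (loading, where the plunger starts) and 60 degrees to either side of that.
- holder (a joint): Angle of the swinging aluminium holder on the fixture, rad, 0 as loaded, positive anticlockwise seen from above. The gauge block is at either +1.047 (60 degrees) or -1.047, where a bush lies; the holder turns freely to 1.22 either way, with light friction (about 0.12 N m) and no catch but the plunger. A plunger let down within about 2 degrees of a bush centres itself; let down elsewhere it only rests on the plate.
- holder_front (a point): Middle of the holder's outer edge, in front of the valve's two ports, 71 mm from the swivel axis, 31 mm over the bench; x axis points outward from the swivel axis, z up. In the fixture's frame it lies in direction +x turned by joint holder.
- handle_grip (a point): Upright round black handle on the holder's side arm, 22 mm diameter, from 36 to 105 mm over the bench; this point is on its axis 85 mm over the bench, 85 mm from the swivel axis (holder frame: x 0, y -85 mm). Axes are the holder's. Swing the holder with it, along the arc round the pivot.
- tgrip_bar (a point): Centre of the black T-grip bar on top of the index plunger, 64 mm long (along this frame's y axis), 16 mm thick (x axis), 20 mm high; its centre is 80 mm over the bench when the plunger is home and rises with it. It stands on the holder opposite the valve, 65 mm from the swivel axis. A 33 mm steel sleeve stands under it up to 61 mm over the bench.
- plunger (a joint): Rise of the index plunger (and T-grip), m: 0 home (pin 8 mm deep in a bush, holder locked), 0.010 when it rests in the shallow notch, held out, clear of the plate; stop at 0.0165. A spring pulls it down with 5 N at home and 10 N at the top.
- tgrip (a joint): Twist of the T-grip, rad: 0 locked (bar across the arm), positive anticlockwise seen from above, 1.047 (60 degrees) in the rest notch, end stop at 1.12. Its cross pin sits in a slot of the sleeve, so it can turn only when the plunger is raised by more than 0.0135; the notch at 1.047 is 3 mm deep, so it must be raised again to turn back.
- gauge_block_top (a point): Centre of the top of the aluminium test block that carries the upright round pressure gauge (46 x 56 x 40 mm block, 97 mm high with the gauge), fixed beside the base plate at the left or the right far station, 162 mm from the swivel axis.
- button_block_top (a point): The same kind of block at the other far station, with a round push button standing on it (83 mm high). Not to be used.
- valve_center (a point): Centre of the grey-white pneumatic valve (37 x 132 mm body, 38 mm high, with two round ports) that lies loose between low steel stops on the holder, its ports outward. x points away from the ports, y along it, z up.
- cylinder_center (a point): Middle of a loose pneumatic cylinder, 139 mm long, 20 mm thick, lying on the bench behind the fixture. Leave alone.
- solenoid_center (a point): Middle of a loose blue solenoid coil, 25 x 42 x 55 mm, left of the fixture. Leave alone.
- marker_center (a point): Middle of a loose felt marker, 120 mm long, lying on the bench right of the fixture. Leave alone.
- valve: the valve, as point valve_center but with its origin in its underside
There are look-alikes about, which are no part of the job. What is shaped like the valve but green or turquoise is not meant.

How it is judged:
On the way, in this order (a step that is already met when the one before it is completed fails the run):
1. the plunger is pulled up and its T-grip twisted, so that it is out of the bush (value of joint plunger above 0.008 m and value of joint tgrip above 0.85 rad), for 0.2 s.
2. the holder is swung to the gauge station (within about 15 degrees) with the plunger still twisted out (horizontal distance between holder_front and gauge_block_top below 0.097 m and value of joint plunger above 0.007 m and value of joint tgrip above 0.6 rad), for 0.2 s.
At the end, for the whole second after the job is handed in: The holder's valve end points at the gauge block, the plunger is home in that bush (rise under 2 mm) with the T-grip twisted back (within 0.15 rad of locked), and the valve lies level in its nest, within 7 mm, at rest (horizontal distance between holder_front and gauge_block_top below 0.094 m and value of joint plunger below 0.002 m and value of joint tgrip below 0.15 rad and x of valve_center in the frame of holder_front between -0.033 and -0.019 m and y of valve_center in the frame of holder_front between -0.007 and 0.007 m and angle between valve_center's own z axis and vertical below 0.08 rad and linear speed of valve below 0.02 m/s); the robot touches nothing.
It fails at once if the loose cylinder is pushed more than 20 mm (distance of cylinder_center from where it was at the start of the episode above 0.02 m).
It fails at once if the loose solenoid is pushed more than 20 mm (distance of solenoid_center from where it was at the start of the episode above 0.02 m).
It fails at once if the loose marker is pushed more than 20 mm (distance of marker_center from where it was at the start of the episode above 0.02 m).
It also fails if it takes over 58 s, if anything falls off the work surface, if the arm or the gripper's body presses on something with over 40 N, if the wrist force passes 120 N, or if a joint passes its speed limit or range.

## Working session

There is one attempt and no reset: what is moved stays moved. The work goes in short steps, Python scripts to look and compute and a tool call to move; the robot and the scene stay as the last step left them, time stands still between calls to the robot, and variables do not carry over. Pictures are saved under pics/ and viewed, at most 10 in all, crops included, and the job is handed in when it is done.

Besides the shell and the picture viewer there is one more tool, called after "Request:" in YAML: its name, and indented under it one key for each argument. play_rows: Moves the arm, as the interface text tells. Its arguments: {"type":"object","properties":{"targets":{"type":"array","items":{"type":"array","items":{"type":"number"}}},"squeeze":{"type":"number"}},"required":["targets"]}

```bash
mkdir -p pics
python3 - <<'E'
from bench import manip
import cv2,numpy as np
for n in ["scene","side"]:
    r=manip.read_camera(n); cv2.imwrite(f"pics/{n}0.png",r["color"][:,:,::-1]); print(n,r["intrinsics"].tolist(),r["cam_to_world"].round(4).tolist())
print(manip.get_obs())
E
```

```text
scene [[484.7684240675124, 0.0, 325.930549984688], [0.0, 484.7684240675124, 249.03017457695003], [0.0, 0.0, 1.0]] [[0.6939, -0.385, 0.6086, -0.0249], [-0.72, -0.3541, 0.5969, -0.2771], [-0.0143, -0.8523, -0.5229, 0.5808], [0.0, 0.0, 0.0, 1.0]]
side [[469.8139791833991, 0.0, 315.36740416527107], [0.0, 469.8139791833991, 241.81201430037984], [0.0, 0.0, 1.0]] [[0.9986, 0.0119, -0.0524, 0.5839], [0.0527, -0.4098, 0.9107, -0.6043], [-0.0106, -0.9121, -0.4098, 0.4837], [0.0, 0.0, 0.0, 1.0]]
{'t': 0.1, 'joint_pos': array([ 1.13100945e+00,  5.33365246e-02,  1.61418172e+00, -1.83303907e-06,
        1.47598110e+00, -1.18990038e-01]), 'qd': array([-8.27690774e-05,  4.21708736e-04, -3.36228687e-03, -7.29998828e-04,
       -1.34994798e-03, -1.36543366e-03]), 'joint_efforts': array([ 6.01019456e-04, -3.94909286e+01, -3.71361208e+01, -1.77637003e-04,
        3.92885602e-03,  6.14706119e-05]), 'ee_pos': array([0.19682684, 0.59259837, 0.23014267]), 'tcp_rot': array([ 1.59711365e-01,  9.87163295e-01, -9.16633625e-04, -2.62026036e-04]), 'wrist_force': array([ 0.20365572,  0.19182498, -0.15601061]), 'ft_torque': array([-0.02620356, -0.04581321, -0.04301946]), 'gripper_force': 0.0, 'opening': 0.08523303450341439}
```

View pics/scene0.png

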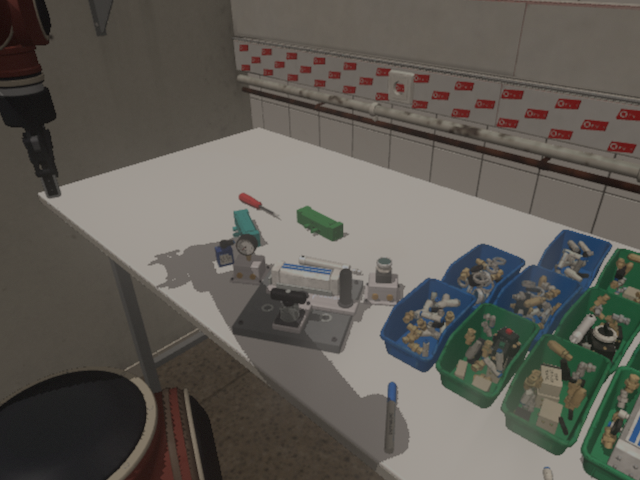

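View pics/side0.png

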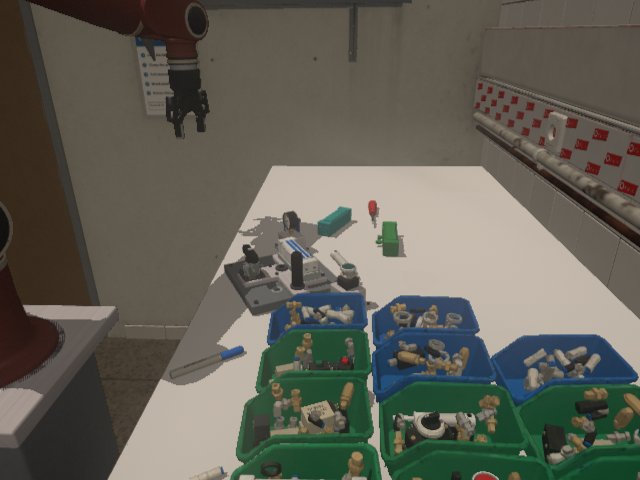

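The scene image shows the fixture with its T-grip at (290,296), the black handle at (346,287), the gauge block at (246,262) on the left and the button block at (383,282) on the right. In the side image the T-grip is at (249,256), the handle at (297,270) and the gauge at (291,222). The look-alikes are the turquoise body (247,225) and the green body (320,222) in the scene image. The white valve with the blue stripe (310,277) on the holder is the right one. Next I'll take a close crop.

Run:
```python
import cv2,numpy as np
a=cv2.imread("pics/scene0.png")[215:365,210:410]; b=cv2.imread("pics/side0.png")[200:312,215:375]
a=cv2.resize(a,None,fx=4,fy=4,interpolation=cv2.INTER_CUBIC); b=cv2.resize(b,None,fx=5,fy=5,interpolation=cv2.INTER_CUBIC)
cv2.imwrite("pics/c1.png",a); cv2.imwrite("pics/c2.png",b)
```

```text
(no output)
```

View pics/c1.png

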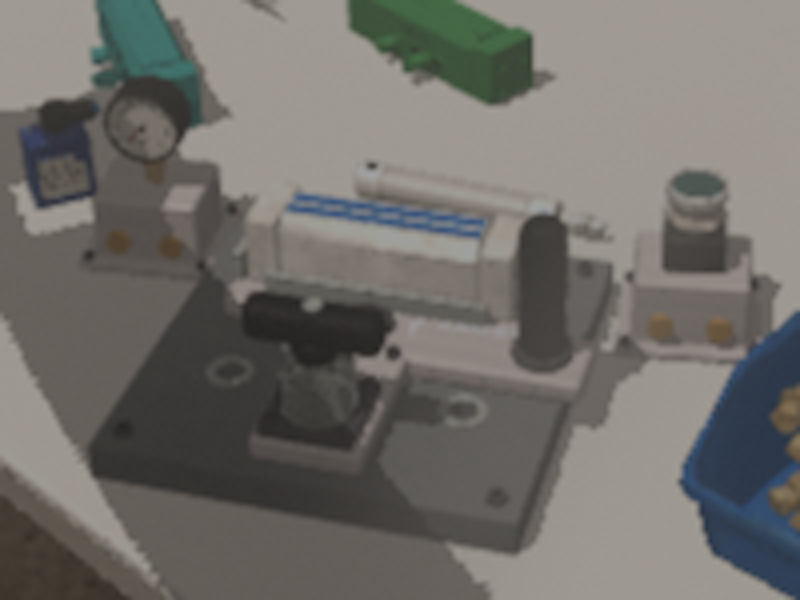

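View pics/c2.png

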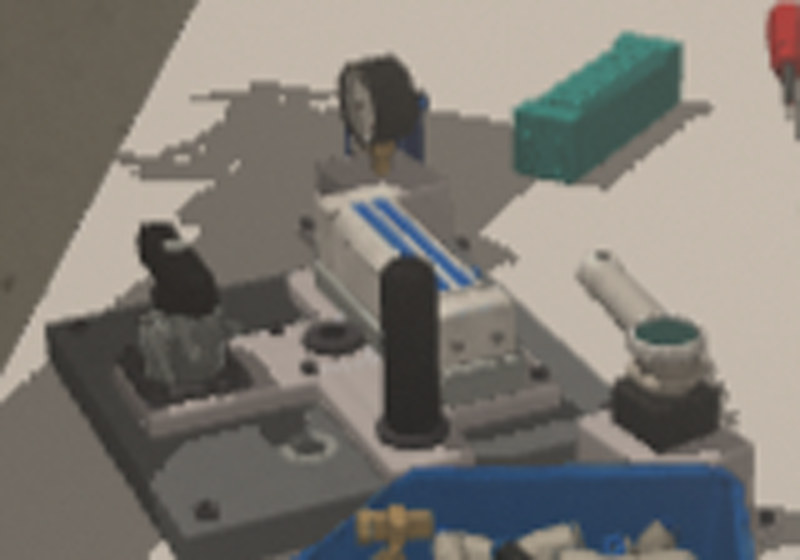

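The crop of the scene view shows the bushes at (230,371) and (462,410), the T-bar at (315,322), and the handle from its top at (543,222) to its base at (541,352). The gauge block is on the left, at +60°. Next I fit the fixture pose to these points.

```bash
cat > h.py <<'E'
import numpy as np
from scipy.spatial.transform import Rotation as R
from scipy.optimize import least_squares
def proj(c,P):
    T=c["cam_to_world"]; p=(np.atleast_2d(P)-T[:3,3])@T[:3,:3]; q=p@c["intrinsics"].T; return q[:,:2]/q[:,2:]
def fx(v,P):
    P=np.atleast_2d(P); c,s=np.cos(v[2]),np.sin(v[2])
    return np.c_[v[0]+c*P[:,0]-s*P[:,1], v[1]+s*P[:,0]+c*P[:,1],P[:,2]]
E
python3 - <<'E'
from bench import manip
from h import *
s=manip.read_camera("scene"); d=manip.read_camera("side")
A=[([-.0325,.0563,.018],(230,371)),([-.0325,-.0563,.018],(462,410)),([-.065,0,.080],(315,322)),([0,-.085,.105],(543,222)),([0,-.085,.036],(541,352)),([-.098,.098,.018],(93,447)),([-.098,-.098,.018],(520,533))]
B=[([-.0325,-.0563,.018],(308,447)),([-.065,0,.080],(180,268)),([0,-.085,.105],(408,262)),([0,-.085,.036],(412,428)),([-.098,.098,.018],(48,325)),([-.098,-.098,.018],(185,538))]
def res(v): return np.r_[(proj(s,fx(v,[a for a,_ in A]))-[(210+x/4,215+y/4) for _,(x,y) in A]).ravel(),(proj(d,fx(v,[a for a,_ in B]))-[(215+x/5,200+y/5) for _,(x,y) in B]).ravel()]
o=least_squares(res,[.5,0.1,0],loss="soft_l1"); v=o.x; print(v.round(4),np.degrees(v[2])); print(res(v).reshape(-1,2).round(1).tolist())
for n,p in dict(tbar=[-.065,0,.08],handle=[0,-.085,.085],gauge=[.081,.1403,.04]).items(): print(n,fx(v,p).round(4))
E
```

```text
[0.4621 0.2649 0.4895] 28.046104496352555
[[0.7, 0.1], [0.9, 0.4], [0.3, 0.6], [0.9, -0.1], [1.1, -1.3], [-0.8, -0.3], [-0.3, -1.8], [0.1, -0.2], [-0.9, -0.6], [-0.3, -0.5], [-0.2, -1.5], [-0.8, -0.9], [-0.5, -0.5]]
tbar [[0.4047 0.2343 0.08  ]]
handle [[0.5021 0.1899 0.085 ]]
gauge [[0.4676 0.4268 0.04  ]]
```

```bash
cat >> h.py <<'E'
V=[.4621,.2649,.4895]
def go(pos,yaw,frm=None):
    """tool-frame shift (mm) / rotvec (deg) to TCP pos with tool y at world yaw (deg), pointing down"""
    from bench import manip
    o=manip.get_obs(); p,q=(o["ee_pos"],R.from_quat(o["tcp_rot"])) if frm is None else frm
    y=np.array([np.cos(np.radians(yaw)),np.sin(np.radians(yaw)),0]); z=np.array([0,0,-1.])
    best=min((R.from_matrix(np.c_[np.cross(s*y,z),s*y,z]) for s in(1,-1)),key=lambda r:(q.inv()*r).magnitude())
    return np.r_[q.inv().apply(np.array(pos)-p)*1000,(q.inv()*best).as_rotvec(degrees=True)].round(1).tolist(), (np.array(pos),best)
E
python3 -c "
from h import *
print(go([.4047,.2343,.17],28)[0])"
```

```text
[-310.2, -274.6, 60.8, -0.1, 0.0, 43.6]
```

Request:
play_rows:
  targets:
    - [0.6,-310,-275,61,0,0,43.6]
    - [0.6,-310,-275,61,0,0,43.6]
    - [0.6,-310,-275,61,0,0,43.6]
    - [0.6,-310,-275,61,0,0,43.6]
    - [0.6,-310,-275,61,0,0,43.6]
    - [0.6,-310,-275,61,0,0,43.6]
    - [0.6,-310,-275,61,0,0,43.6]
    - [0.6,-310,-275,61,0,0,43.6]
  squeeze: 60

```text
t: 1.0
ee_pos: [0.3957, 0.2487, 0.1729]
tcp_rot: [0.515, 0.857, 0.0, 0.0]
wrist_force: [0.3, 0.5, -0.3]
opening: 0.0515
gripper_force: 0.0
```

```bash
python3 -c "
from h import *
print(go([.4047,.2343,.17],28)[0])"
```

```text
[-17.0, 1.1, 2.9, 0.0, 0.0, 0.0]
```

Request:
play_rows:
  targets:
    - [0.6,-5,0,0,0,0,0]
    - [0.6,-5,0,0,0,0,0]
    - [0.6,-5,0,0,0,0,0]
    - [0.6,-5,0,0,0,0,0]

```text
t: 1.4
ee_pos: [0.397, 0.2474, 0.1733]
tcp_rot: [0.514, 0.858, 0.0, -0.0]
wrist_force: [-0.2, 0.1, 0.4]
opening: 0.0514
gripper_force: 0.0
```

Run:
```python
from h import *
from bench import manip
import cv2
print(go([.4047,.2343,.17],28)[0])
r=manip.read_camera("wrist"); im=r["color"][:,:,::-1].copy()
P=fx(V,[[-.065,0,.09],[-.065,.032,.09],[-.065,-.032,.09],[0,-.085,.105]])
uv=proj(r,P); print(uv.round(0).tolist())
cv2.imwrite("pics/w1.png",im); np.savez("w1.npz",K=r["intrinsics"],T=r["cam_to_world"])
```

```text
[-15.2, 0.6, 3.3, 0.0, -0.0, 0.2]
[[318.0, 268.0], [319.0, 223.0], [318.0, 309.0], [408.0, 385.0]]
```

View pics/w1.png

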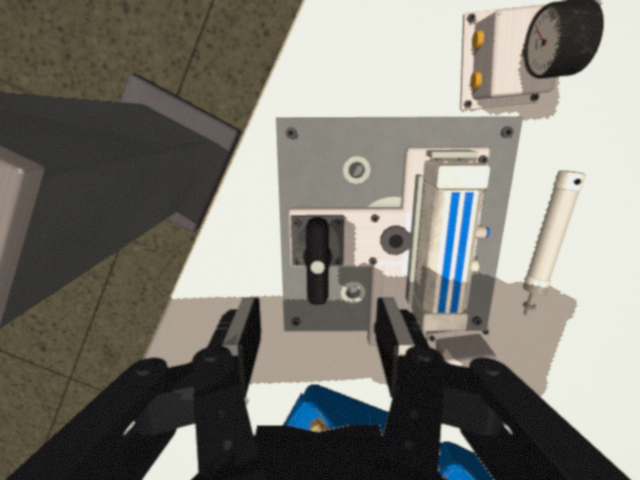

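The wrist view shows the T-bar with its centre dot at (318,267), against a predicted (318,268), so the fit is good. Now I descend.

Request:
play_rows:
  targets:
    - [0.6,-15,0.5,40,0,0,0.2]
    - [0.6,-15,0.5,80,0,0,0.2]
    - [0.6,-15,0.5,109,0,0,0.2]
    - [0.6,-15,0.5,109,0,0,0.2]
    - [0.6,-15,0.5,109,0,0,0.2]
    - [0.6,-15,0.5,109,0,0,0.2]

```text
t: 2.05
ee_pos: [0.4065, 0.2343, 0.0664]
tcp_rot: [0.516, 0.857, 0.002, 0.001]
wrist_force: [-0.1, 0.1, 0.1]
opening: 0.0512
gripper_force: 0.0
```

Request:
play_rows:
  targets:
    - [0,0,0,0,0,0,0]
    - [0,0,0,0,0,0,0]
    - [0,0,0,0,0,0,0]
    - [0,0,0,0,0,0,0]
    - [0,0,0,0,0,0,0]
    - [0,0,0,0,0,0,0]
    - [0,0,0,0,0,0,0]
  squeeze: 60

```text
t: 2.75
ee_pos: [0.4049, 0.233, 0.0661]
tcp_rot: [0.516, 0.856, -0.001, -0.0]
wrist_force: [-7.7, -3.5, 11.5]
opening: 0.0174
gripper_force: 59.0
```

Request:
play_rows:
  targets:
    - [0,0,0,-4,0,0,0]
    - [0,0,0,-8,0,0,0]
    - [0,0,0,-12,0,0,0]
    - [0,0,0,-15.5,0,0,0]
    - [0,0,0,-15.5,0,0,0]
    - [0,0,0,-15.5,0,0,0]

```text
t: 3.35
ee_pos: [0.4045, 0.2329, 0.0789]
tcp_rot: [0.516, 0.856, -0.001, -0.0]
wrist_force: [-0.4, -0.8, -9.6]
opening: 0.0169
gripper_force: 58.9
```

Request:
play_rows:
  targets:
    - [0,0,0,-1.5,0,0,0]
    - [0,0,0,-2.5,0,0,0]
    - [0,0,0,-2.5,0,0,0]

```text
t: 3.65
ee_pos: [0.4046, 0.2329, 0.0817]
tcp_rot: [0.516, 0.856, -0.001, -0.0]
wrist_force: [-1.4, -0.7, -10.0]
opening: 0.0174
gripper_force: 58.9
```

Request:
play_rows:
  targets:
    - [0,0,0,0,0,0,-7]
    - [0,0,0,0,0,0,-14]
    - [0,0,0,0,0,0,-22]
    - [0,0,0,0,0,0,-30]
    - [0,0,0,0,0,0,-38]
    - [0,0,0,0,0,0,-46]
    - [0,0,0,0,0,0,-54]
    - [0,0,0,0,0,0,-61]

```text
t: 4.45
ee_pos: [0.4059, 0.2341, 0.0825]
tcp_rot: [0.008, 1.0, 0.001, 0.001]
wrist_force: [3.0, 3.5, -11.1]
opening: 0.0169
gripper_force: 58.8
```

Request:
play_rows:
  targets:
    - [0,0,0,0,0,0,0]
    - [0,0,0,2,0,0,0]
    - [0,0,0,4,0,0,0]
    - [0,0,0,6,0,0,0]
    - [0,0,0,6,0,0,0]

```text
t: 4.95
ee_pos: [0.4059, 0.2338, 0.0765]
tcp_rot: [0.011, 1.0, 0.001, 0.001]
wrist_force: [3.5, 5.6, -9.0]
opening: 0.0171
gripper_force: 59.0
```

Run:
```python
from bench import manip
from h import *
o=manip.get_obs(); m=R.from_quat(o["tcp_rot"]).as_matrix(); print(np.degrees(np.arctan2(m[1,1],m[0,1])),o["ft_torque"])
```

```text
88.72215009491705 [ 0.86385806 -0.63069989  0.02546429]
```

Request:
play_rows:
  targets:
    - [0,0,0,1,0,0,0]
    - [0,0,0,2,0,0,0]
    - [0,0,0,2.5,0,0,0]

```text
t: 5.25
ee_pos: [0.4064, 0.2337, 0.0756]
tcp_rot: [0.011, 1.0, 0.001, 0.001]
wrist_force: [-0.3, 2.0, 5.1]
opening: 0.0174
gripper_force: 60.3
```

Request:
play_rows:
  targets:
    - [0.6,0,0,0,0,0,0]
    - [0.6,0,0,0,0,0,0]
    - [0.6,0,0,0,0,0,0]
    - [0.6,0,0,-40,0,0,0]
    - [0.6,0,0,-80,0,0,0]
    - [0.6,0,0,-80,0,0,0]
    - [0.6,0,0,-80,0,0,0]

```text
t: 5.95
ee_pos: [0.4057, 0.2332, 0.1547]
tcp_rot: [0.01, 1.0, 0.0, 0.001]
wrist_force: [0.0, 0.4, 0.2]
opening: 0.0514
gripper_force: 0.0
```

Run:
```python
from bench import manip
from h import *
import cv2
print(go([.5021,.1899,.15],28)[0])
s=manip.read_camera("scene")["color"][230:350,230:370,::-1]; w=manip.read_camera("wrist"); 
s=cv2.resize(s,None,fx=3,fy=3); W=cv2.resize(w["color"][:,:,::-1],(480,360))
cv2.imwrite("pics/m1.png",np.hstack([s,W])[:, :800])
```

```text
[-97.3, -41.3, 4.9, 0.1, 0.1, 60.8]
```

View pics/m1.png

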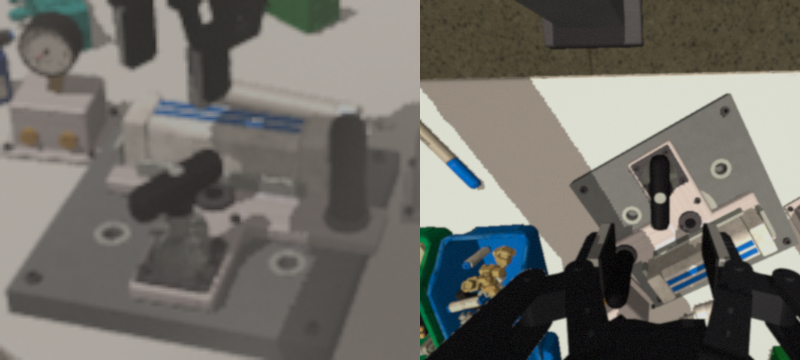

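The left half shows the T-bar at (178,185), twisted anticlockwise and standing out, with the holder still in place. Now I move to the handle.

Request:
play_rows:
  targets:
    - [0.6,-97,-41,5,0,0,61]
    - [0.6,-97,-41,5,0,0,61]
    - [0.6,-97,-41,5,0,0,61]
    - [0.6,-97,-41,5,0,0,61]
    - [0.6,-97,-41,5,0,0,61]
    - [0.6,-97,-41,5,0,0,61]
    - [0.6,-97,-41,5,0,0,61]
    - [0.6,-97,-41,5,0,0,61]
  squeeze: 25

```text
t: 6.85
ee_pos: [0.4999, 0.1897, 0.1463]
tcp_rot: [0.517, 0.856, -0.001, -0.001]
wrist_force: [-0.0, 0.3, -0.4]
opening: 0.0512
gripper_force: 0.0
```

Request:
play_rows:
  targets:
    - [0.6,0,0,0,0,0,0]
    - [0.6,0,0,0,0,0,0]

```text
t: 7.05
ee_pos: [0.5007, 0.19, 0.1477]
tcp_rot: [0.516, 0.857, -0.001, -0.001]
wrist_force: [-0.1, -0.1, 0.0]
opening: 0.0511
gripper_force: 0.0
```

Run:
```python
from h import *
print(go([.5021,.1899,.066],28)[0])
```

```text
[-0.8, 1.3, 81.7, -0.1, -0.0, -0.1]
```

Request:
play_rows:
  targets:
    - [0.6,-1,1,40,0,0,0]
    - [0.6,-1,1,80,0,0,0]
    - [0.6,-1,1,80,0,0,0]
    - [0.6,-1,1,80,0,0,0]

```text
t: 7.45
ee_pos: [0.5019, 0.1896, 0.0682]
tcp_rot: [0.516, 0.857, -0.001, -0.001]
wrist_force: [-0.0, 0.5, 1.4]
opening: 0.0511
gripper_force: 0.0
```

Request:
play_rows:
  targets:
    - [0,0,0,0,0,0,0]
    - [0,0,0,0,0,0,0]
    - [0,0,0,0,0,0,0]
    - [0,0,0,0,0,0,0]
    - [0,0,0,0,0,0,0]
    - [0,0,0,0,0,0,0]
  squeeze: 25

```text
t: 8.05
ee_pos: [0.5043, 0.1901, 0.0713]
tcp_rot: [0.516, 0.856, 0.001, 0.002]
wrist_force: [-1.1, -0.4, 6.2]
opening: 0.0212
gripper_force: 25.7
```

Run:
```python
from h import *
from bench import manip
o=manip.get_obs(); p0=o["ee_pos"]; q0=R.from_quat(o["tcp_rot"])
c=np.array([V[0],V[1],p0[2]])
print(p0,np.linalg.norm(p0-c),np.degrees(np.arctan2(*(p0-c)[[1,0]])))
for base in (0,30):
    Rb=R.from_euler("z",base,degrees=True); pb=c+Rb.apply(p0-c); qb=Rb*q0
    for k in range(1,9):
        Rk=R.from_euler("z",base+30*k/8,degrees=True); p=c+Rk.apply(p0-c)
        print(base+30*k/8,(qb.inv().apply(p-pb)*1000).round(1).tolist())
```

```text
[0.50426018 0.19006758 0.07132935] 0.08589163006525823 -60.60332455397599
3.75 [0.3, 5.6, 0.0]
7.5 [1.0, 11.2, 0.0]
11.25 [2.1, 16.7, 0.1]
15.0 [3.5, 22.1, 0.1]
18.75 [5.3, 27.5, 0.1]
22.5 [7.4, 32.7, 0.1]
26.25 [9.9, 37.7, 0.1]
30.0 [12.7, 42.6, 0.1]
33.75 [0.3, 5.6, 0.0]
37.5 [1.0, 11.2, 0.0]
41.25 [2.1, 16.7, 0.1]
45.0 [3.5, 22.1, 0.1]
48.75 [5.3, 27.5, 0.1]
52.5 [7.4, 32.7, 0.1]
56.25 [9.9, 37.7, 0.1]
60.0 [12.7, 42.6, 0.1]
```

Request:
play_rows:
  targets:
    - [0,0.1,2.8,0,0,0,-1.9]
    - [0,0.3,5.6,0,0,0,-3.8]
    - [0,1,11.2,0,0,0,-7.5]
    - [0,2.1,16.7,0,0,0,-11.3]
    - [0,3.5,22.1,0,0,0,-15]
    - [0,5.3,27.5,0,0,0,-18.8]
    - [0,7.4,32.7,0,0,0,-22.5]
    - [0,9.9,37.7,0,0,0,-26.3]

```text
t: 8.85
ee_pos: [0.5331, 0.2169, 0.0714]
tcp_rot: [0.307, 0.952, 0.001, 0.002]
wrist_force: [-0.5, 0.0, 6.4]
opening: 0.0211
gripper_force: 25.7
```

```bash
cat >> h.py <<'E'
def arc():
    from bench import manip
    o=manip.get_obs(); p=o["ee_pos"]; m=R.from_quat(o["tcp_rot"]).as_matrix(); d=p[:2]-V[:2]
    a=np.degrees(np.arctan2(d[1],d[0])); print("r",np.hypot(*d),"pos angle",a+62-.05,"tool yaw",np.degrees(np.arctan2(m[1,1],m[0,1]))-28.05,o["wrist_force"].round(1))
E
python3 -c "
from h import *
arc()"
```

```text
r 0.0856703659432915 pos angle 27.886174527207235 tool yaw 26.207031565646563 [-0.5  0.   6.4]
```

Request:
play_rows:
  targets:
    - [0,0.3,5.6,0,0,0,-3.8]
    - [0,1,11.2,0,0,0,-7.5]
    - [0,2.1,16.7,0,0,0,-11.3]
    - [0,3.5,22.1,0,0,0,-15]
    - [0,5.3,27.5,0,0,0,-18.8]
    - [0,7.4,32.7,0,0,0,-22.5]
    - [0,9.9,37.7,0,0,0,-26.3]
    - [0,12.7,42.6,0,0,0,-30]

```text
t: 9.65
ee_pos: [0.5478, 0.2593, 0.0714]
tcp_rot: [0.05, 0.999, 0.001, 0.002]
wrist_force: [0.4, 1.9, 4.7]
opening: 0.0212
gripper_force: 25.6
```

Request:
play_rows:
  targets:
    - [0,0.1,2.8,0,0,0,-1.9]
    - [0,0.3,5.4,0,0,0,-3.6]
    - [0,0.3,5.4,0,0,0,-3.6]
    - [0,0.3,5.4,0,0,0,-3.6]

```text
t: 10.05
ee_pos: [0.5481, 0.2649, 0.0714]
tcp_rot: [0.02, 1.0, 0.002, 0.002]
wrist_force: [0.4, 3.1, 6.2]
opening: 0.0214
gripper_force: 25.7
```

```bash
python3 -c "
from h import *
arc()"
```

```text
r 0.08599919507536934 pos angle 61.98042597127421 tool yaw 59.640983174209794 [0.4 3.1 6.2]
```

Request:
play_rows:
  targets:
    - [0.6,0,0,0,0,0,0]
    - [0.6,0,0,0,0,0,0]
    - [0.6,0,0,0,0,0,0]
    - [0.6,0,0,-45,0,0,0]
    - [0.6,0,0,-90,0,0,0]
    - [0.6,0,0,-95,0,0,0]
    - [0.6,0,0,-95,0,0,0]

```text
t: 10.75
ee_pos: [0.5473, 0.2637, 0.1658]
tcp_rot: [0.02, 1.0, 0.001, 0.002]
wrist_force: [-0.0, 0.3, -1.4]
opening: 0.0515
gripper_force: 0.0
```

```bash
python3 -c "
from h import *
print(fx(V,[-.0325,-.0563,.08]),go([.460,.200,.16],148)[0])"
```

```text
[[0.45988793 0.19993042 0.08      ]] [84.8, -67.1, 5.4, -0.0, 0.2, -60.3]
```

Request:
play_rows:
  targets:
    - [0.6,85,-67,5,0,0,-60]
    - [0.6,85,-67,5,0,0,-60]
    - [0.6,85,-67,5,0,0,-60]
    - [0.6,85,-67,5,0,0,-60]
    - [0.6,85,-67,5,0,0,-60]
    - [0.6,85,-67,5,0,0,-60]
    - [0.6,85,-67,5,0,0,-60]
    - [0.6,85,-67,5,0,0,-60]

```text
t: 11.55
ee_pos: [0.4571, 0.1994, 0.156]
tcp_rot: [-0.482, 0.876, 0.0, -0.002]
wrist_force: [-0.2, 0.6, 0.6]
opening: 0.0515
gripper_force: 0.0
```

Request:
play_rows:
  targets:
    - [0.6,0,0,0,0,0,0]
    - [0.6,0,0,0,0,0,0]

```text
t: 11.75
ee_pos: [0.458, 0.1997, 0.1575]
tcp_rot: [-0.482, 0.876, 0.0, -0.001]
wrist_force: [-0.8, 0.2, -0.1]
opening: 0.0512
gripper_force: 0.0
```

Run:
```python
from h import *
from bench import manip
import cv2
print(go([.460,.200,.065],148)[0])
r=manip.read_camera("wrist"); im=r["color"][:,:,::-1].copy()
a=np.radians(60); c,s=np.cos(a),np.sin(a)
def hp(P): P=np.atleast_2d(P); return fx(V,np.c_[c*P[:,0]-s*P[:,1],s*P[:,0]+c*P[:,1],P[:,2]])
print("tbar",proj(r,hp([-.065,0,.1])).round(),"handle",proj(r,hp([0,-.085,.105])).round(),"bushes",proj(r,fx(V,[[-.065,0,.018],[-.0325,.0563,.018],[-.098,.098,.018],[.098,.098,.018],[-.098,-.098,.018],[.098,-.098,.018]])).round().tolist())
cv2.imwrite("pics/w2.png",im); np.savez("w2.npz",K=r["intrinsics"],T=r["cam_to_world"])
```

```text
[-1.4, -1.6, 92.5, 0.1, -0.1, -0.4]
tbar [[317. 266.]] handle [[257. 403.]] bushes [[396.0, 226.0], [429.0, 288.0], [515.0, 248.0], [387.0, 409.0], [311.0, 128.0], [206.0, 325.0]]
```

View pics/w2.png

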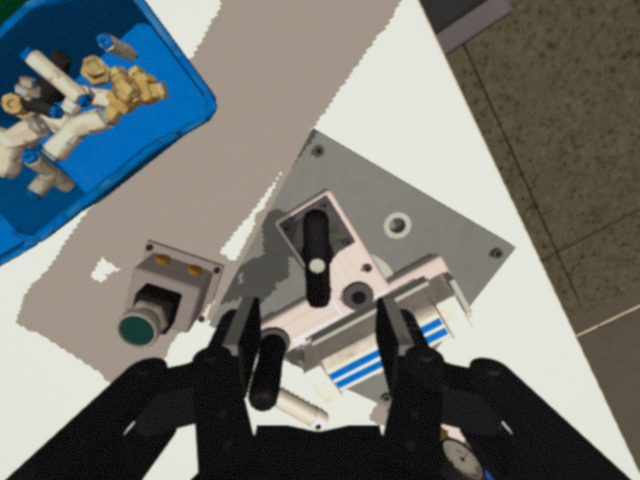

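The T-bar dot is at (317,265) against a predicted (317,266) for 60°, so the holder is at the station. The bar is aligned with the fingers. Next I grasp it.

Request:
play_rows:
  targets:
    - [0.6,-1,-1,40,0,0,0]
    - [0.6,-1,-1,80,0,0,0]
    - [0.6,-1,-1,80,0,0,0]
    - [0.6,-1,-1,80,0,0,0]
    - [0.6,-1,-1,80,0,0,0]

```text
t: 12.3
ee_pos: [0.4616, 0.2006, 0.081]
tcp_rot: [-0.483, 0.876, -0.0, 0.002]
wrist_force: [0.6, 0.3, -0.4]
opening: 0.0513
gripper_force: 0.0
```

Request:
play_rows:
  targets:
    - [0,0,0,0,0,0,0]
    - [0,0,0,0,0,0,0]
    - [0,0,0,0,0,0,0]
    - [0,0,0,0,0,0,0]
    - [0,0,0,0,0,0,0]
    - [0,0,0,0,0,0,0]
    - [0,0,0,0,0,0,0]
  squeeze: 60

```text
t: 13.0
ee_pos: [0.4613, 0.2013, 0.0806]
tcp_rot: [-0.483, 0.876, 0.0, 0.002]
wrist_force: [-1.7, 3.2, 5.3]
opening: 0.0146
gripper_force: 63.4
```

Request:
play_rows:
  targets:
    - [0,0,0,-2,0,0,0]
    - [0,0,0,-4,0,0,0]
    - [0,0,0,-6,0,0,0]
    - [0,0,0,-7,0,0,0]
    - [0,0,0,-7,0,0,0]

```text
t: 13.5
ee_pos: [0.4587, 0.2008, 0.0837]
tcp_rot: [-0.483, 0.876, 0.001, -0.0]
wrist_force: [2.0, 6.0, -9.0]
opening: 0.0144
gripper_force: 61.5
```

```bash
python3 -c "
from h import *
print(go([.460,.200,.075],148)[0])"
```

```text
[-0.0, -1.5, 8.7, 0.2, 0.0, -0.3]
```

The grip is about 4 mm too high on the bar, so I'll lower it back, open, and re-grip lower.

Request:
play_rows:
  targets:
    - [0,0,0,4,0,0,0]
    - [0,0,0,7,0,0,0]
    - [0.5,0,0,7,0,0,0]
    - [0.5,0,0,7,0,0,0]
    - [0.5,0,0,10,0,0,0]
    - [0.5,0,0,13,0,0,0]
    - [0.5,0,0,13,0,0,0]
    - [0.5,0,0,13,0,0,0]

```text
t: 14.3
ee_pos: [0.4596, 0.2, 0.0721]
tcp_rot: [-0.483, 0.876, 0.0, -0.0]
wrist_force: [0.2, -0.1, 0.3]
opening: 0.0428
gripper_force: 0.0
```

Request:
play_rows:
  targets:
    - [0,0,0,0,0,0,0]
    - [0,0,0,0,0,0,0]
    - [0,0,0,0,0,0,0]
    - [0,0,0,0,0,0,0]
    - [0,0,0,0,0,0,0]
    - [0,0,0,0,0,0,0]
    - [0,0,0,0,0,0,0]
  squeeze: 60

```text
t: 15.0
ee_pos: [0.46, 0.2003, 0.0729]
tcp_rot: [-0.483, 0.876, 0.0, 0.0]
wrist_force: [-1.3, -0.0, 3.6]
opening: 0.0175
gripper_force: 58.7
```

Request:
play_rows:
  targets:
    - [0,0,0,-2,0,0,0]
    - [0,0,0,-4,0,0,0]
    - [0,0,0,-6,0,0,0]
    - [0,0,0,-8,0,0,0]
    - [0,0,0,-8,0,0,0]

```text
t: 15.5
ee_pos: [0.4589, 0.2, 0.0796]
tcp_rot: [-0.483, 0.876, 0.0, -0.001]
wrist_force: [-0.3, 2.5, -10.2]
opening: 0.0179
gripper_force: 58.9
```

```bash
python3 -c "
from h import *
print(go([.460,.200,.075],148)[0])"
```

```text
[-0.6, -0.9, 4.6, 0.1, -0.1, -0.3]
```

Request:
play_rows:
  targets:
    - [0,0,0,0,0,0,7]
    - [0,-0.3,-0.4,0,0,0,14]
    - [0,-0.3,-0.4,0,0,0,22]
    - [0,-0.3,-0.4,0,0,0,30]
    - [0,-0.3,-0.4,0,0,0,38]
    - [0,-0.3,-0.4,0,0,0,46]
    - [0,-0.3,-0.4,0,0,0,54]
    - [0,-0.3,-0.4,0,0,0,60]

```text
t: 16.3
ee_pos: [0.4588, 0.2006, 0.0793]
tcp_rot: [0.022, 1.0, 0.0, -0.002]
wrist_force: [-2.0, 4.0, -10.7]
opening: 0.0173
gripper_force: 58.9
```

Request:
play_rows:
  targets:
    - [0,0,0,0,0,0,0]
    - [0,0,0,2,0,0,0]
    - [0,0,0,4,0,0,0]
    - [0,0,0,6,0,0,0]
    - [0,0,0,6,0,0,0]

```text
t: 16.8
ee_pos: [0.4597, 0.2005, 0.074]
tcp_rot: [0.019, 1.0, 0.0, -0.001]
wrist_force: [-1.9, 4.4, -8.7]
opening: 0.0174
gripper_force: 59.0
```

```bash
python3 -c "
from h import *
print(go([.460,.200,.063],88)[0])"
```

```text
[-0.3, -0.5, 11.0, 0.0, -0.1, -0.2]
```

Request:
play_rows:
  targets:
    - [0,0,0,2,0,0,0]
    - [0,0,0,4,0,0,0]
    - [0,0,0,6,0,0,0]
    - [0,0,0,8,0,0,0]
    - [0,0,0,8,0,0,0]

```text
t: 17.3
ee_pos: [0.4599, 0.2006, 0.067]
tcp_rot: [0.019, 1.0, 0.0, -0.001]
wrist_force: [-4.3, 3.6, -6.1]
opening: 0.0172
gripper_force: 59.3
```

Rise is now about 4 mm and the force matches the spring alone, so the pin is in the bush. I continue to home.

Request:
play_rows:
  targets:
    - [0,0,0,2,0,0,0]
    - [0,0,0,4,0,0,0]
    - [0,0,0,4.5,0,0,0]
    - [0,0,0,4.5,0,0,0]

```text
t: 17.7
ee_pos: [0.4602, 0.2007, 0.0654]
tcp_rot: [0.019, 1.0, -0.0, -0.001]
wrist_force: [-13.2, 2.3, 11.3]
opening: 0.0173
gripper_force: 70.0
```

Request:
play_rows:
  targets:
    - [0.5,0,0,0,0,0,0]
    - [0.5,0,0,0,0,0,0]
    - [0.5,0,0,0,0,0,0]
    - [0.5,0,0,-40,0,0,0]
    - [0.5,0,0,-80,0,0,0]
    - [0.5,0,0,-110,0,0,0]
    - [0.5,0,0,-110,0,0,0]
    - [0.5,0,0,-110,0,0,0]

```text
t: 18.5
ee_pos: [0.4614, 0.2, 0.1732]
tcp_rot: [0.02, 1.0, 0.0, 0.001]
wrist_force: [0.1, -0.2, -0.6]
opening: 0.0427
gripper_force: 0.0
```

Run:
```python
from h import *
from bench import manip
import cv2
s=manip.read_camera("scene"); d=manip.read_camera("side"); w=manip.read_camera("wrist")
a=np.radians(60); c,k=np.cos(a),np.sin(a)
def hp(P): P=np.atleast_2d(P); return fx(V,np.c_[c*P[:,0]-k*P[:,1],k*P[:,0]+c*P[:,1],P[:,2]])
A=s["color"][220:360,220:400,::-1].copy(); B=w["color"][:,:,::-1].copy()
for z in(.09,.1):
  P=hp([[-.065,.032,z],[-.065,-.032,z]])
  print(z,"scene crop x2.2",((proj(s,P)-[220,220])*2.5).round(),"wrist x.5",(proj(w,P)*.55).round())
A=cv2.resize(A,None,fx=2.5,fy=2.5,interpolation=cv2.INTER_CUBIC); B=cv2.resize(B,None,fx=.55,fy=.55)
h=max(len(A),len(B)); f=lambda I:np.vstack([I,np.zeros((h-len(I),I.shape[1],3),np.uint8)])
cv2.imwrite("pics/end.png",np.hstack([f(A),f(B)]))
```

```text
0.09 scene crop x2.2 [[231. 183.]
 [297. 145.]] wrist x.5 [[175. 111.]
 [176. 161.]]
0.1 scene crop x2.2 [[230. 171.]
 [297. 133.]] wrist x.5 [[175. 113.]
 [176. 165.]]
```

View pics/end.png

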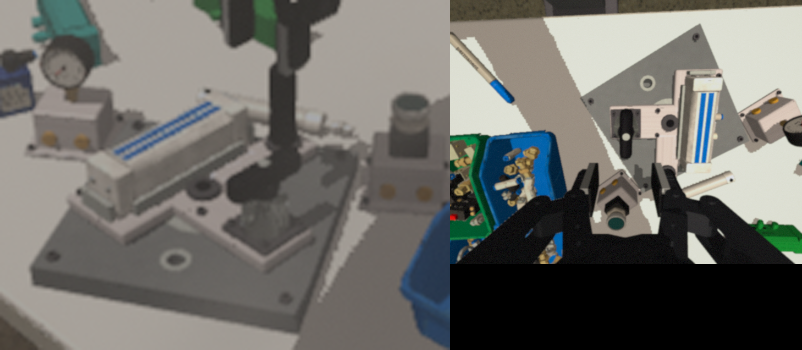

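Request:
play_rows:
  targets:
    - [0.5,0,0,-45,0,0,0]
    - [0.5,50,40,-60,0,0,0]
    - [0.5,100,85,-60,0,0,0]
    - [0.5,130,125,-60,0,0,0]
    - [0.5,150,165,-60,0,0,0]
    - [0.5,170,210,-60,0,0,0]
    - [0.5,190,250,-60,0,0,0]
    - [0.5,200,290,-60,0,0,0]

```text
t: 19.45
ee_pos: [0.2731, 0.4885, 0.2303]
tcp_rot: [0.019, 1.0, -0.001, -0.001]
wrist_force: [1.7, -0.4, 0.2]
opening: 0.0428
gripper_force: 0.0
```

Run:
```python
from h import *
from bench import manip
import cv2
out=[]
a=np.radians(60); c,k=np.cos(a),np.sin(a)
def hp(P): P=np.atleast_2d(P); return fx(V,np.c_[c*P[:,0]-k*P[:,1],k*P[:,0]+c*P[:,1],P[:,2]])
for n,(u,v) in dict(scene=(265,235),side=(225,220)).items():
  r=manip.read_camera(n); im=cv2.resize(r["color"][v:v+90,u:u+95,::-1],None,fx=4.2,fy=4.2,interpolation=cv2.INTER_CUBIC)
  for z in (.07,.08,.09): print(n,z,((proj(r,hp([[-.065,.032,z],[-.065,0,z],[-.065,-.032,z]]))-[u,v])*4.2).round().tolist())
  print("handle top",((proj(r,hp([0,-.085,.105]))-[u,v])*4.2).round(),"sleeve top",((proj(r,hp([-.065,0,.061]))-[u,v])*4.2).round())
  out.append(im)
cv2.imwrite("pics/end2.png",np.hstack(out))
```

```text
scene 0.07 [[200.0, 285.0], [256.0, 251.0], [310.0, 219.0]]
scene 0.08 [[199.0, 265.0], [256.0, 231.0], [310.0, 199.0]]
scene 0.09 [[198.0, 245.0], [256.0, 212.0], [310.0, 180.0]]
handle top [[290.  47.]] sleeve top [[257. 268.]]
side 0.07 [[144.0, 190.0], [212.0, 192.0], [281.0, 194.0]]
side 0.08 [[142.0, 171.0], [211.0, 173.0], [280.0, 175.0]]
side 0.09 [[141.0, 151.0], [210.0, 153.0], [280.0, 155.0]]
handle top [[406.  71.]] sleeve top [[213. 210.]]
```

View pics/end2.png

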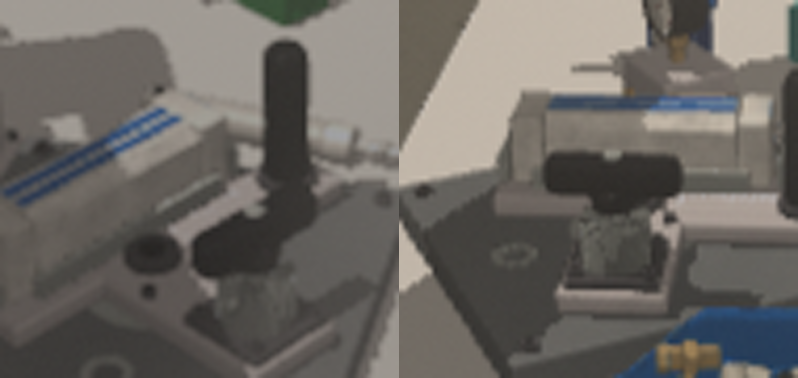

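The T-bar is at (613,176) in the side half and (255,232) in the scene half. That matches the home height of 80 mm and the locked orientation, the valve lies level, and the arm is clear. I hand the job in.

```bash
python3 -c "
from bench import manip
print(manip.finish_job())"
```

```text
the job is handed in; nothing more can be done
None
```

The job is handed in, though the hand-in returned no verdict: the last pictures show the holder at the gauge block (+60°), the plunger home with the T-grip twisted back, the valve level in its nest and the arm clear.

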